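File the odd wax slab in the graded rack

TASK

Take the carving-wax slab that stands apart from the other two on the lean-to stand and try it in the slots of the graded wooden rack in turn, one after another from the narrowest, setting its foot on each mouth, until the first slot that takes it. Leave it there, pushed fully down about the middle of the slot's length, and let go; never put it down into a slot that is wider than it needs, and leave the other two slabs as they stand.

Things in the scene. Friction and masses are not known exactly. Their poses are not given: they have to be found in the camera images.
- slab_a_mid (a point): slab A: dark green carving-wax slab, 64 mm wide, 120 mm tall; the three differ only in thickness (11, 16 or 21 mm, not told which). Point: its centre. Axes: x through the thickness (away from the robot), y across the width, z up its height, leaning at the start 25 degrees from vertical, top towards the robot. 0.07 to 0.2 kg. The three are shuffled over the stand's places
- slab_b_mid (a point): slab B: dark green carving-wax slab, 64 mm wide, 120 mm tall; the three differ only in thickness (11, 16 or 21 mm, not told which). Point: its centre. Axes: x through the thickness (away from the robot), y across the width, z up its height, leaning at the start 25 degrees from vertical, top towards the robot. 0.07 to 0.2 kg. The three are shuffled over the stand's places
- slab_c_mid (a point): slab C: dark green carving-wax slab, 64 mm wide, 120 mm tall; the three differ only in thickness (11, 16 or 21 mm, not told which). Point: its centre. Axes: x through the thickness (away from the robot), y across the width, z up its height, leaning at the start 25 degrees from vertical, top towards the robot. 0.07 to 0.2 kg. The three are shuffled over the stand's places
- slab_a_foot (a point): middle of the lower end face of slab A, 60 mm below its centre along its z; same axes
- slab_b_foot (a point): middle of the lower end face of slab B, 60 mm below its centre along its z; same axes
- slab_c_foot (a point): middle of the lower end face of slab C, 60 mm below its centre along its z; same axes
- bay_apart (a point): on the wooden lean-to stand: inner corner of ledge and board where the lone slab stands, at mid width. Axes as the slab's; y along the ledge. The ledge is 80 mm above the table. The board is on the slab's robot side and covers its lower 58 mm, so the upper 62 mm are free on both faces. The other two slabs are 150 and 230 mm away along -y
- comb: slotted wooden part of the rack, fixed, 170 mm across its 4 slots, 90 mm along them. Origin: centre of its flat upper face, axes as the mouths'. Slots 45 mm deep, ends open, 4 mm bevels on both lips. A slab too thick stops on the mouth, at most some 3 mm down; in its slot it has 2.5 mm of play, goes 45 mm down and stands out 75 mm
- mouth1 (a point): centre of the mouth of slot 1 of the graded rack (narrowest; nearest the robot and lowest; 8.5 mm wide). z points out of the slot, leaning 25 degrees from vertical towards the robot (a slab goes in along -z); x across the slot, towards the wider slots, next one 40 mm on; y along the slot
- mouth2 (a point): centre of the mouth of slot 2 of the graded rack (counted from the narrow end; 13.5 mm wide). z points out of the slot, leaning 25 degrees from vertical towards the robot (a slab goes in along -z); x across the slot, towards the wider slots, next one 40 mm on; y along the slot
- mouth3 (a point): centre of the mouth of slot 3 of the graded rack (counted from the narrow end; 18.5 mm wide). z points out of the slot, leaning 25 degrees from vertical towards the robot (a slab goes in along -z); x across the slot, towards the wider slots, next one 40 mm on; y along the slot
- mouth4 (a point): centre of the mouth of slot 4 of the graded rack (widest; farthest and highest; 23.5 mm wide). z points out of the slot, leaning 25 degrees from vertical towards the robot (a slab goes in along -z); x across the slot, towards the wider slots, next one 40 mm on; y along the slot

How it is judged:
By the outcome, as a careful person would: the job done as asked, in the order asked, and still so for the second after the job is handed in, with the robot touching nothing.
It also fails if it takes over 58 s, if anything falls off the work surface, if the arm or the gripper's body presses on something with over 40 N, if the wrist force passes 120 N, or if a joint passes its speed limit or range.

ROBOT

A 6-joint arm with a two-finger parallel gripper is mounted at the origin on the work surface. World frame = base frame: x ahead of the robot, y to its left, z up, the work surface at z = 0. Lengths are in m, angles in degrees, forces in N, time in s.
With the tool pointing down it reaches from about 0.25 to 0.725 m from the base axis. Payload 9.7 kg.
Tool frame: the origin (TCP) lies between the finger pads; the fingertips stand 19 mm ahead of it and the grasp point (between the pads) is the TCP; z points along the fingers, y is the line along which they close (so a half turn about z gives the same grasp; the last joint's range is limited). The gripper opens to 85 mm and grips with 20 to 120 N. Pads are 22 mm wide; open, the fingers measure 114 mm over their backs; the gripper's body (76 mm by 85 mm) begins 54 mm behind the grasp point. The pads swing forward as they close: fully open they stand 13 mm farther back than shut.
Start: joints at [0, 4.979, 10.078, 95.1, 0, 90], TCP at [0.55, -0, 0.25] pointing down, gripper open.
Joint ranges: [-179.16, 179.16], [-48.56, 103.87], [-65.8, 70.77], [-126.05, 130.52], [-82.76, 87.17], [-180, 180]. Speed limits (degrees/s): [127.2, 127.2, 147.25, 180, 180, 180].

INTERFACE

Orientations are given as [roll, pitch, yaw] about the fixed x, y, z axes, in that order (R = Rz(yaw) Ry(pitch) Rx(roll)).
In Python, from workcell import telemetry, camera, calibration, workorder gives the robot as it stands.
- The arm moves only by the tool play_rows, never from a script. Its argument "increments" is a list of rows, each a list of 3 entries, a list of its own where there are three numbers: the shift along the tool's x, y, z in mm, then the turn, a rotation vector about the tool's x, y, z in degrees, then the closure, from 0 (fully open) to 1 (shut). In form: [[[x, y, z], [ax, ay, az], jaw], ...]. A call has 1 to 20 rows; each row is the pose to reach, as a shift and turn from the pose commanded when the call began, along the tool's axes at that moment; what a row does not reach only later rows make up. A row lasts 1/10 s, in which the tool goes at most 50 mm and 8.59 degrees, less where a joint would pass 70% of its speed; a pose out of reach is approached as far as the arm can. A call with a gripper value outside its range is refused whole. The fingers move at their own pace and stop on an object; "grip_force" is the grip in N (left out, the last holds). Time passes only in rows, so rows that repeat a pose let the fingers close. It gives the time, the measured TCP pose, the force, the opening and the grip force at its end, in the units of the state.
- telemetry.get_obs(): the state, without advancing time (a new reading comes with each control period).
- camera(name): name is "scene" or "side" or "wrist"; returns (picture, depth): 420x560x3 uint8, red, green, blue; 420x560 float32, m along the optical axis (not along the pixel's ray), 0 where there is no reading.
- calibration(name): a dict with "vertical_fov" (degrees; the focal length in pixels is half the picture's height over the tangent of half this angle, whatever the lens; pixels are square), "cx", "cy" (the principal point, pixels), "rvec" (rotation vector, rad) and "tvec" (3), from world to camera coordinates, as OpenCV has them; the wrist camera has in their place "hand_eye" (4x4, takes a point from camera to tool coordinates, whose origin is the TCP and whose axes are the flange's). Camera axes: x right, y down, z forward; pixel columns grow to the right and rows downward; lengths in m; the calibration is good to about 2 mm. A picture is of the moment at which its call begins: read the wrist's pose just before it. calibration takes no time and is no camera call.
- workorder.job_done(): hands the job in; it is judged then, once.
The state is a dict: "time": time; "q": joint angles; "qd": joint speeds; "joint_efforts": joint torques, N m; "ee_pos": TCP position; "tcp_rot": TCP orientation; "wrist_force": force on the tool from outside, world axes, zero at the start; "torque": the same for the moment, N m; "opening": finger opening in m; "grasp_force": force on a finger pad.
Only numpy, scipy, OpenCV 4.12 (cv2) and the standard library are available. Lean on these libraries where they do the work, as an engineer would, in place of code of your own. Each camera call takes 0.05 s, during which the arm holds its last target. There are 200 camera calls.

## Working session

There is one attempt and no reset: what is moved stays moved. The work goes in short steps, Python scripts to look and compute and a tool call to move; the robot and the scene stay as the last step left them, time stands still between calls to the robot, and variables do not carry over. Pictures are saved under pics/ and viewed, at most 10 in all, crops included, and the job is handed in when it is done.

Besides the shell and the picture viewer there is one more tool, called as a command line: name --argument value ..., lists and objects as JSON in quotes. play_rows: Moves the arm, as the interface text tells. Its arguments: {"type":"object","properties":{"increments":{"type":"array"},"grip_force":{"type":"number"}},"required":["increments"]}

```bash
ls; mkdir -p pics
python3 - <<'E'
from workcell import telemetry, camera, calibration
import cv2,numpy as np
for n in ("scene","side"):
    p,d=camera(n); cv2.imwrite(f"pics/{n}0.png",p[:,:,::-1]); np.savez(f"{n}0.npz",p=p,d=d)
    print(n,calibration(n),(d>0).mean())
print(calibration("wrist"))
print(telemetry.get_obs())
E
```

```text
pics
scene {'vertical_fov': 42.96512252496887, 'cx': 277.7790135625174, 'cy': 218.9596128017729, 'rvec': array([ 1.43755797,  2.34227844, -0.70688278]), 'tvec': array([ 0.28723338, -0.3934799 ,  1.61949895])} 0.9961394557823129
side {'vertical_fov': 56.379648212643666, 'cx': 276.9253129317941, 'cy': 210.40084660283793, 'rvec': array([ 0.56520699, -2.67860862,  1.19975067]), 'tvec': array([0.58900949, 0.27654389, 0.7533678 ])} 0.9961947278911565
{'vertical_fov': 64.07400787701255, 'cx': 284.09914231387194, 'cy': 208.12555904234026, 'hand_eye': array([[-4.91346871e-04, -9.45486492e-01, -3.25660946e-01,
         8.39723421e-02],
       [ 9.99999793e-01, -3.29336145e-04, -5.52611222e-04,
        -1.21328061e-04],
       [ 4.15234526e-04, -3.25661150e-01,  9.45486458e-01,
        -1.22799095e-01],
       [ 0.00000000e+00,  0.00000000e+00,  0.00000000e+00,
         1.00000000e+00]])}
{'time': 0.1, 'q': array([-1.12062267e-03,  5.00905022e+00,  1.00411959e+01,  9.51004766e+01,
       -2.19890995e-03,  8.99994030e+01]), 'qd': array([-0.07533009,  0.0228282 ,  0.1098675 , -0.0024129 ,  0.08340204,
       -0.05184768]), 'joint_efforts': array([ 5.47294949e-04, -5.21561801e+01,  4.65652657e+01,  1.59993977e-02,
       -1.19309320e-06, -5.24902489e-06]), 'ee_pos': array([ 5.49824769e-01, -2.09623843e-05,  2.49663110e-01]), 'tcp_rot': array([-1.79931669e+02,  2.19819636e-03,  8.99994790e+01]), 'wrist_force': array([ 0.20689726,  0.11467226, -0.43235674]), 'torque': array([0.05627828, 0.0206166 , 0.01392712]), 'grasp_force': 0.0, 'opening': 0.08556945216043163}
```

View pics/scene0.png

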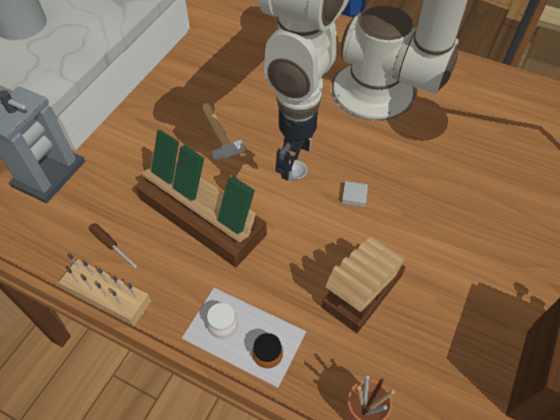

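View pics/side0.png

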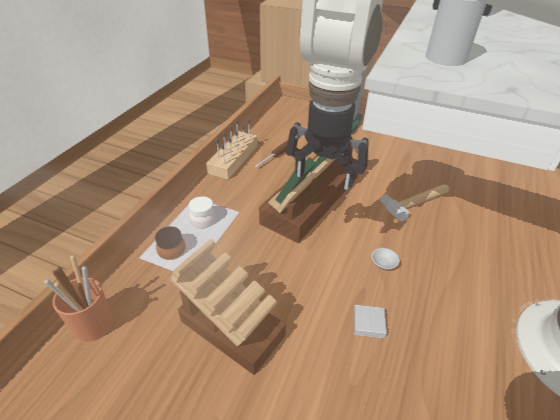

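The scene view shows the lone slab at about (236,206), the other two at (188,173) and (165,157), and the rack at about (365,275). In the side view the rack is at (225,300) and the lone slab is hidden behind the gripper. Next I'll turn the depth into points.

```bash
cat > h.py <<'E'
import numpy as np,cv2
from scipy.spatial.transform import Rotation as Ro
from workcell import calibration
def rays(n,shape=(420,560)):
    c=calibration(n); f=210/np.tan(np.radians(c["vertical_fov"]/2))
    v,u=np.mgrid[:420,:560]
    return c,np.dstack([(u-c["cx"])/f,(v-c["cy"])/f,np.ones(u.shape)])
def cloud(n,d,obs=None):
    c,r=rays(n); P=r*d[...,None]
    if n=="wrist":
        H=c["hand_eye"];P=P@H[:3,:3].T+H[:3,3]
        R=Ro.from_euler("xyz",obs["tcp_rot"],degrees=True).as_matrix()
        return P@R.T+obs["ee_pos"]
    R=cv2.Rodrigues(c["rvec"])[0]; return (P-c["tvec"])@R
def green(p):
    h=cv2.cvtColor(p,cv2.COLOR_RGB2HSV); return ((h[...,0]>60)&(h[...,0]<95)&(h[...,1]>100)).astype(np.uint8)
def plane(X,it=300,t=.002):
    rng=np.random.default_rng(0);b=None;bn=0
    for _ in range(it):
        a=X[rng.choice(len(X),3,False)];n=np.cross(a[1]-a[0],a[2]-a[0]);l=np.linalg.norm(n)
        if l<1e-9: continue
        k=abs((X-a[0])@(n/l))<t
        if k.sum()>bn:bn=k.sum();b=k
    Y=X[b];c=Y.mean(0);n=np.linalg.svd(Y-c,full_matrices=False)[2][2]
    return c,n*np.sign(n[2] or 1),b
E
python3 - <<'E'
from h import *
np.set_printoptions(precision=4,suppress=True)
z=np.load("scene0.npz");P=cloud("scene",z["d"])
print("table",P[180:220,300:335].reshape(-1,3).mean(0))
g=green(z["p"]);n,L,st,ce=cv2.connectedComponentsWithStats(g)
for i in range(1,n):
    if st[i,4]<100: continue
    m=cv2.erode((L==i).astype(np.uint8),np.ones((3,3)))>0
    X=P[m];c,nn,b=plane(X);Y=X[b]-c
    w=np.cross([0,0,1],nn);w/=np.linalg.norm(w);u=np.cross(nn,w)
    A=P[L==i];A=A[abs((A-c)@nn)<.006]-c
    q=lambda d:np.percentile(A@d,[1,99])
    mid=c+w*q(w).mean()+u*q(u).mean()
    print(ce[i],st[i],"n",nn,"tilt",np.degrees(np.arccos(nn[2])),"yaw",np.degrees(np.arctan2(nn[1],nn[0])),"w",np.ptp(q(w)),"u",np.ptp(q(u)),"mid",mid,b.mean())
# rack: light wood
zs=np.load("side0.npz")
for nme,zz,box in(("scene",z,(235,330,315,410)),("side",zs,(235,365,165,290))):
    Q=cloud(nme,zz["d"]);r0,r1,c0,c1=box
    X=Q[r0:r1,c0:c1].reshape(-1,3);X=X[X[:,2]>.05]
    c,nn,b=plane(X,1000);Y=X[b]-c
    w=np.cross([0,0,1],nn);w/=np.linalg.norm(w);u=np.cross(nn,w)
    qw=np.percentile(Y@w,[1,99]);qu=np.percentile(Y@u,[1,99])
    print(nme,"rack n",nn,"tilt",np.degrees(np.arccos(nn[2])),"yaw",np.degrees(np.arctan2(nn[1],nn[0])),"w",qw,"u",qu,"mid",c+w*qw.mean()+u*qu.mean(),b.sum())
    hh,e=np.histogram(Y@u,np.arange(-.11,.11,.003));print(hh,"u axis",u)
E
```

```text
table [0.4524 0.022  0.0033]
[164.4411 156.3464] [152 131  26  52 866] n [ 0.8849 -0.1793  0.4298] tilt 64.54226545677791 yaw -11.457267185117992 w 0.0604513376419287 u 0.1152820799982561 mid [ 0.599  -0.3269  0.1415] 0.6977186311787072
[187.7598 172.3256] [174 146  29  54 995] n [ 0.8911 -0.1753  0.4185] tilt 65.25693262348146 yaw -11.12960699541826 w 0.06062321411724811 u 0.11552446397324292 mid [ 0.6186 -0.2497  0.1438] 0.7220543806646526
[235.2894 204.5404] [ 219  177   35   56 1175] n [ 0.8908 -0.1665  0.4227] tilt 64.99433802581677 yaw -10.588147743373224 w 0.0603182748708882 u 0.11659061262378047 mid [ 0.652  -0.1038  0.1457] 0.6486486486486487
scene rack n [-0.4026  0.0886  0.9111] tilt 24.348116076902254 yaw 167.5846801036163 w [-0.0437  0.0449] u [-0.0799  0.0861] mid [0.6452 0.2234 0.1411] 969
[ 0  0  0  0  0  0  0  0  0  9 26 20 26 27 28  8  1  0  1 20 28 31 26 24
 33 39 32 13  5  0  0  0  2 19 23 41 24 36 35 37 13  2  0  0  0  0  0 18
 32 25 32 40 32  8  0  0  0  0  0  0  0 16 28 51 38 19  1  0  0  0  0  0
  0] u axis [ 0.8898 -0.1959  0.4123]
side rack n [-0.4097  0.093   0.9075] tilt 24.8434641413043 yaw 167.21539027364278 w [-0.0423  0.0465] u [-0.0709  0.095 ] mid [0.6433 0.2256 0.1398] 2294
[ 0  0  0  0  0  0  0  0  0  0  0  0 23 73 78 78 72 79 63  4  0  0 33 72
 79 71 73 69 82 75 73 35  0  0  0  0 35 68 71 69 73 64 72 51  5  0  0  0
  0  0 22 76 66 70 64 65 34  0  0  0  0  0  0  0 15 73 63 58 48  0  0  0
  0] u axis [ 0.885  -0.2008  0.4201]
```

```bash
cat >> h.py <<'E'
def frame(yaw,tilt=25):  # slab/mouth axes in world
    return Ro.from_euler("zy",[yaw,-tilt],degrees=True) if False else Ro.from_euler("ZY",[yaw,-tilt],degrees=True)
def toolrot(yaw,tilt=25): # tool y=+slab x, tool x=+slab y, tool z=-slab z
    return frame(yaw,tilt)*Ro.from_matrix(np.array([[0,1,0],[1,0,0],[0,0,-1.]]))
def inc(obs,p,R):
    R0=Ro.from_euler("xyz",obs["tcp_rot"],degrees=True)
    return R0.inv().apply(np.array(p)-obs["ee_pos"])*1e3,(R0.inv()*R).as_rotvec(degrees=True)
E
python3 - <<'E'
from h import *
from workcell import telemetry
np.set_printoptions(precision=1,suppress=True)
o=telemetry.get_obs()
F=frame(-12.6).as_matrix();print(F)
print(inc(o,np.array([.644,.2245,.1405])+.13*F[:,2],toolrot(-12.6)))
E
```

```text
[[ 0.9  0.2 -0.4]
 [-0.2  1.   0.1]
 [ 0.4  0.   0.9]]
(array([236.5,  40.5,  -8.7]), array([-25. ,  -2.7,  12.4]))
```

play_rows --increments '[[[40, 7, -2], [-4, 0, 2], 0], [[80, 14, -4], [-9, -1, 4], 0], [[120, 21, -6], [-13, -1, 6], 0], [[160, 28, -8], [-17, -2, 8], 0], [[200, 35, -9], [-21, -2, 10], 0], [[236.5, 40.5, -9], [-25, -2.7, 12.4], 0], [[236.5, 40.5, -9], [-25, -2.7, 12.4], 0], [[236.5, 40.5, -9], [-25, -2.7, 12.4], 0], [[236.5, 40.5, -9], [-25, -2.7, 12.4], 0]]'

```text
time: 1.0
ee_pos: [0.5905, 0.2358, 0.2591]
tcp_rot: [155.0, -0.0, 77.4]
wrist_force: [-0.2, -0.9, -0.3]
opening: 0.0854
grasp_force: 0.0
```

```bash
cat > rack.py <<'E'
from h import *
from workcell import telemetry,camera
np.set_printoptions(precision=4,suppress=True)
o=telemetry.get_obs();p,d=camera("wrist");cv2.imwrite("pics/w_rack.png",p[:,:,::-1]);np.savez("wrack.npz",p=p,d=d,pos=o["ee_pos"],rot=o["tcp_rot"])
P=cloud("wrist",d,o);print(o["ee_pos"],o["tcp_rot"])
C=np.array([.644,.2245,.1405]);X=P.reshape(-1,3);X=X[(np.linalg.norm(X-C,axis=1)<.12)]
c,n,b=plane(X,1000,.0015);Y=X[b]
print("tilt",np.degrees(np.arccos(n[2])),"yaw n",np.degrees(np.arctan2(-n[1],-n[0])),b.sum())
Y0=Y-C; w0=frame(-12.6).as_matrix()
# slot edge direction: points of the plane, minimise via minAreaRect in-plane
w=np.cross(n,[0,0,1.]);w/=np.linalg.norm(w); w*=np.sign(w[1]);u=np.cross(w,n)
a=np.c_[(Y-c)@u,(Y-c)@w].astype(np.float32);print("rect",cv2.minAreaRect(a))
print("u",u,"w",w,"c",c,"n",n,np.percentile(a,[.5,99.5],axis=0))
h,e=np.histogram(a[:,0],np.arange(-.1,.1,.001));full=h>.3*np.percentile(h,90)
ed=e[1:-1][np.diff(full.astype(int))!=0];print(ed)
E
python3 rack.py
```

```text
[0.5905 0.2358 0.2591] [154.9508  -0.0273  77.4005]
tilt 24.85316201681132 yaw n -12.484113685893284 10920
rect ((0.011517271399497986, -0.0027518905699253082), (0.1676396131515503, 0.09071776270866394), 0.07432879507541656)
u [ 0.8859 -0.1961  0.4203] w [ 0.2162  0.9764 -0.    ] c [0.6326 0.229  0.1346] n [-0.4104  0.0909  0.9074] [[-0.0709 -0.0471]
 [ 0.0934  0.0422]]
[-0.072 -0.055 -0.042 -0.018  0.     0.02   0.042  0.057  0.084  0.094]
```

View pics/w_rack.png

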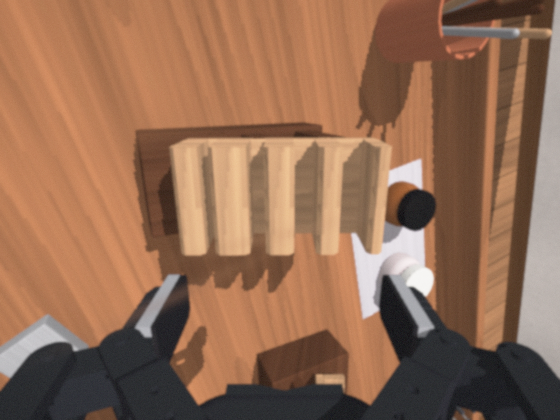

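Run:
```python
from h import *
from workcell import telemetry
np.set_printoptions(precision=1,suppress=True)
o=telemetry.get_obs();F=frame(-11.5).as_matrix()
print(inc(o,np.array([.642,-.1015,.1405])+.122*F[:,2],toolrot(-11.5)))
```

```text
(array([-318.6,   62.1,   37.9]), array([ 0.1,  0.4, -1.1]))
```

play_rows --increments '[[[-40, 8, 0], [0, 0, 0], 0], [[-85, 16, 5], [0, 0, 0], 0], [[-130, 25, 10], [0, 0, 0], 0], [[-175, 34, 15], [0, 0, -0.5], 0], [[-220, 43, 20], [0, 0, -0.5], 0], [[-260, 52, 30], [0, 0, -1], 0], [[-300, 60, 36], [0, 0.4, -1], 0], [[-318.6, 62, 38], [0, 0.4, -1.1], 0], [[-318.6, 62, 38], [0, 0.4, -1.1], 0], [[-318.6, 62, 38], [0, 0.4, -1.1], 0]]'

```text
time: 2.05
ee_pos: [0.5913, -0.0914, 0.2511]
tcp_rot: [154.9, 0.0, 78.4]
wrist_force: [-0.6, -0.0, -0.2]
opening: 0.0849
grasp_force: 0.0
```

```bash
cat > slab.py <<'E'
from h import *
from workcell import telemetry,camera
import sys
np.set_printoptions(precision=4,suppress=True)
o=telemetry.get_obs();p,d=camera("wrist");cv2.imwrite(sys.argv[1],p[:,:,::-1]);np.savez("wslab.npz",p=p,d=d)
print(o["ee_pos"],o["tcp_rot"])
c=dict(o);c["ee_pos"]=np.zeros(3);c["tcp_rot"]=np.array([0,0,0.])
T=cloud("wrist",d,c)  # tool frame
g=green(p);n,L,st,ce=cv2.connectedComponentsWithStats(g)
for i in range(1,n):
    if st[i,4]<150: continue
    X=T[(L==i)&(d>0)];print(st[i],ce[i],"tool pct",np.percentile(X,[2,50,98],axis=0).tolist() and np.percentile(X,[2,50,98],axis=0))
E
python3 slab.py pics/w_slab.png
```

```text
[ 0.5913 -0.0914  0.2511] [154.9004   0.033   78.4314]
```

View pics/w_slab.png

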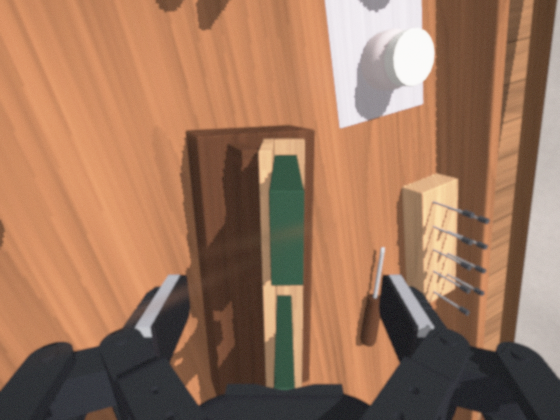

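The picture shows the lone slab's top end face spanning columns 271–302 and rows 190–284, almost parallel to the image columns and between the fingers. My mask missed it because it looks darker in this view, so I'll change the mask.

```bash
python3 - <<'E'
s=open('h.py').read();i=s.index("def green");j=s.index("def plane")
s=s[:i]+'''def green(p):
    a=cv2.GaussianBlur(p,(3,3),0).astype(float);return ((a[...,1]>1.4*a[...,0])&(a[...,1]>a[...,2]+4)).astype(np.uint8)
'''+s[j:];open('h.py','w').write(s)
E
cat > meas.py <<'E'
from h import *
np.set_printoptions(precision=4,suppress=True)
def top(z):
    d=z["d"];T=cloud("wrist",d,dict(ee_pos=np.zeros(3),tcp_rot=np.zeros(3)))
    n,L,st,ce=cv2.connectedComponentsWithStats(green(z["p"]))
    for i in range(1,n):
        if st[i,4]<300: continue
        X=T[(L==i)&(d>0)];zt=np.percentile(X[:,2],5)
        K=(L==i)&(abs(T[...,2]-zt)<.004)
        if K.sum()<200: continue
        A=T[K];r=cv2.minAreaRect((A[:,:2]*1000).astype(np.float32))
        print(st[i],"z top",np.median(A[:,2]),"xy rect mm (cx,cy),(w,h),ang",r)
        # side face (end, +x side)
        S=X[X[:,2]>zt+.01]
        if len(S)>100: print(" side: x med",np.median(S[:,0]),"z range",np.percentile(S[:,2],[2,98]),"y",np.percentile(S[:,1],[3,97]), "dy/dz,dx/dz",np.polyfit(S[:,2],S[:,1],1)[0],np.polyfit(S[:,2],S[:,0],1)[0])
if __name__=="__main__": top(np.load("wslab.npz"))
E
python3 meas.py
```

```text
[ 271  157   32   72 1898] z top 0.06505099578367875 xy rect mm (cx,cy),(w,h),ang ((18.575725555419922, 0.8398504257202148), (18.502853393554688, 23.326486587524414), 89.37346649169922)
 side: x med 0.029913953923475872 z range [0.0756 0.1713] y [-0.0076  0.0085] dy/dz,dx/dz -0.00237387356974088 0.0026976158249596384
[ 273  241   29   43 1123] z top 0.06519375770950293 xy rect mm (cx,cy),(w,h),ang ((-16.946531295776367, 1.0901308059692383), (18.057575225830078, 30.014490127563477), 89.00018310546875)
```

play_rows --increments '[[[-1, 0.9, 20], [0, 0, -0.5], 0.2], [[-1, 0.9, 45], [0, 0, -0.5], 0.2], [[-1, 0.9, 70], [0, 0, -0.5], 0.2], [[-1, 0.9, 85], [0, 0, -0.5], 0.3], [[-1, 0.9, 93], [0, 0, -0.5], 0.4], [[-1, 0.9, 93], [0, 0, -0.5], 0.5], [[-1, 0.9, 93], [0, 0, -0.5], 0.7], [[-1, 0.9, 93], [0, 0, -0.5], 1], [[-1, 0.9, 93], [0, 0, -0.5], 1], [[-1, 0.9, 93], [0, 0, -0.5], 1], [[-1, 0.9, 93], [0, 0, -0.5], 1], [[-1, 0.9, 93], [0, 0, -0.5], 1]]' --grip_force 60

```text
time: 3.3
ee_pos: [0.6311, -0.0991, 0.1686]
tcp_rot: [154.8, 0.2, 79.0]
wrist_force: [-4.4, 1.5, 6.4]
opening: 0.0206
grasp_force: 59.7
```

play_rows --increments '[[[0, 1, -10], [0, 0, 0], 1], [[0, 2, -30], [0, 0, 0], 1], [[0, 2, -55], [0, 0, 0], 1], [[0, 2, -80], [0, 0, 0], 1], [[0, 2, -95], [0, 0, 0], 1], [[0, 2, -95], [0, 0, 0], 1], [[0, 2, -95], [0, 0, 0], 1]]'

```text
time: 4.0
ee_pos: [0.5931, -0.0915, 0.2532]
tcp_rot: [154.9, 0.3, 79.0]
wrist_force: [0.3, 0.6, -2.8]
opening: 0.0203
grasp_force: 60.1
```

```bash
python3 slab.py pics/w_held.png; python3 meas.py
python3 - <<'E'
from workcell import telemetry
o=telemetry.get_obs();print(o["opening"],o["grasp_force"],o["wrist_force"])
E
```

```text
[ 0.5931 -0.0915  0.2532] [154.9343   0.2605  79.0251]
[ 263  182   42   50 1531] [282.7694 205.1502] tool pct [[ 0.0291 -0.0094  0.0101]
 [ 0.0296 -0.0014  0.0387]
 [ 0.03    0.008   0.0839]]
[ 254  239   61  150 8126] [284.1526 313.6494] tool pct [[-0.0176 -0.01   -0.0278]
 [ 0.013  -0.0005 -0.0266]
 [ 0.0298  0.0089 -0.0083]]
[ 254  239   61  150 8126] z top -0.026715603585459373 xy rect mm (cx,cy),(w,h),ang ((4.692914962768555, -0.508662223815918), (51.207244873046875, 20.59599494934082), 1.240216612815857)
 side: x med 0.02945834876388025 z range [-0.0174 -0.0043] y [-0.0094  0.0084] dy/dz,dx/dz 0.2709611509609427 -0.002366734356192995
0.020547469324504263 60.10346531867981 [-0.70003927  0.41775742 -2.29187233]
```

View pics/w_held.png

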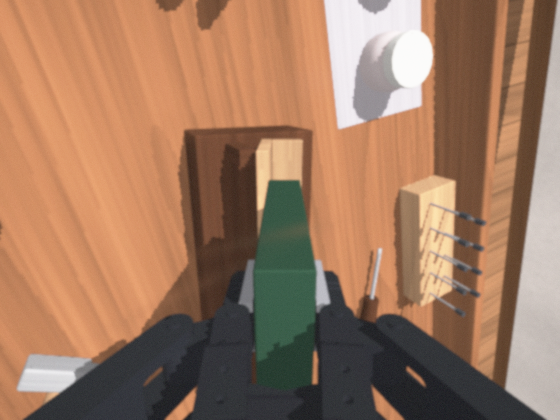

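```bash
cat > go.py <<'E'
from h import *
from workcell import telemetry
import sys
np.set_printoptions(precision=1,suppress=True)
Rt=toolrot(-12.45,24.9);c=np.array([.6326,.2290,.1346]);F=frame(-12.45,24.9).as_matrix()
foot=np.array([-2.4,-.7,93.3])/1e3
def tgt(i,h): return c+F[:,0]*(-.0488+.04*(i-1))+F[:,1]*-.0025+F[:,2]*h-Rt.apply(foot)
if __name__=="__main__":
    o=telemetry.get_obs();i=int(sys.argv[1]);h=float(sys.argv[2])/1e3
    print(o["time"],o["ee_pos"]*1e3,o["wrist_force"],inc(o,tgt(i,h),Rt),"foot above mouth(mm), xyz:",F.T@(o["ee_pos"]-tgt(i,0))*1e3)
E
python3 go.py 1 30
python3 - <<'E'
from h import *
z=np.load("wslab.npz");d=z["d"];T=cloud("wrist",d,dict(ee_pos=np.zeros(3),tcp_rot=np.zeros(3)))[(green(z["p"])>0)&(d>0)]
for a in np.arange(-.015,.1,.015):
    S=T[(abs(T[:,2]-a)<.005)&(abs(T[:,0]-.0295)<.003)]
    if len(S)>20: print(a,np.percentile(S[:,1],[2,98])*1e3,np.median(S[:,0])*1e3)
S=T[T[:,2]<-.025]
for a in (-.01,0,.01,.02):
    k=S[abs(S[:,0]-a)<.004];print(a,np.percentile(k[:,1],[2,98])*1e3)
print(T[:,2].max())
E
```

```text
4.05 [593.  -91.5 252.4] [-0.7  0.4 -2.3] (array([ 324.6, -117. ,  -27.3]), array([ 0.1, -0.4,  1.5])) foot above mouth(mm), xyz: [ 125.3 -321.4    0.8]
-0.015 [-9.72056355  8.61968602] 29.47149923655435
0.0 [0.44851957 8.61572184] 29.40746184976908
0.015 [-9.62172961  6.64802788] 29.566560936640276
0.03 [-9.35494121  8.35289988] 29.550786540553087
0.045 [-9.14263606  8.1328476 ] 29.565146965855924
0.06 [-9.18312927  7.95188971] 29.5989185701804
0.075 [-9.04694863  7.76625381] 29.643914092604895
0.09 [-8.65915247  6.78184239] 29.581209811886648
-0.01 [-9.8975002   8.50817207]
0 [-10.27134812   9.01548127]
0.01 [-10.26328182   9.37282081]
0.02 [-9.92647204  8.83782746]
0.08721327287865101
```

play_rows --increments '[[[10, -20, -25], [0, 0, 0], 1], [[40, -50, -40], [0, 0, 0.5], 1], [[80, -80, -45], [0, 0, 0.5], 1], [[120, -110, -45], [0, 0, 1], 1], [[165, -117, -45], [0, 0, 1], 1], [[210, -117, -40], [0, -0.4, 1.5], 1], [[250, -117, -35], [0, -0.4, 1.5], 1], [[290, -117, -30], [0, -0.4, 1.5], 1], [[315, -117, -27], [0, -0.4, 1.5], 1], [[324.6, -117, -27], [0, -0.4, 1.5], 1], [[324.6, -117, -27], [0, -0.4, 1.5], 1], [[324.6, -117, -27], [0, -0.4, 1.5], 1]]'

```text
time: 5.25
ee_pos: [0.5395, 0.2486, 0.2267]
tcp_rot: [154.9, 0.0, 77.5]
wrist_force: [-1.0, -0.5, -1.3]
opening: 0.0202
grasp_force: 60.4
```

```bash
python3 go.py 1 6; python3 slab.py pics/w_m1.png
```

```text
5.25 [539.5 248.6 226.7] [-1.  -0.5 -1.3] (array([ 0.9, -0.6, 24.3]), array([ 0.2,  0.1, -0. ])) foot above mouth(mm), xyz: [ 0.6 -0.8 30.3]
[0.5395 0.2486 0.2267] [154.9432   0.0429  77.4843]
[ 263  182   41   49 1492] [282.5677 204.7379] tool pct [[ 0.0291 -0.0095  0.0112]
 [ 0.0296 -0.0015  0.0392]
 [ 0.03    0.0079  0.0841]]
[ 254  239   61  150 8031] [284.3744 314.3745] tool pct [[-0.0176 -0.0099 -0.0278]
 [ 0.0129 -0.0002 -0.0266]
 [ 0.0298  0.0089 -0.0094]]
```

View pics/w_m1.png

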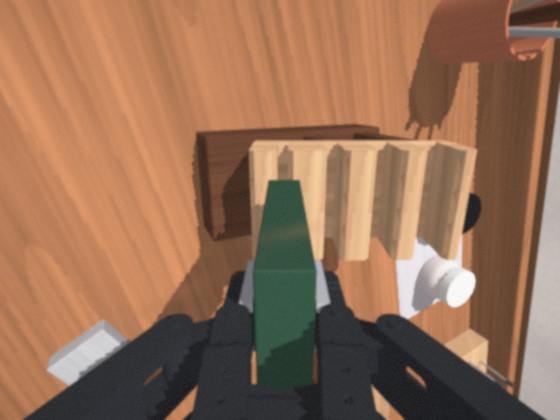

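The slab hangs over slot 1, with its foot at about (283,182), and lies parallel to the slots. I'll lower it slowly.

play_rows --increments '[[[1, -0.6, 8], [0, 0, 0], 1], [[1, -0.6, 16], [0, 0, 0], 1], [[1, -0.6, 22], [0, 0, 0], 1], [[1, -0.6, 25], [0, 0, 0], 1], [[1, -0.6, 27], [0, 0, 0], 1], [[1, -0.6, 29], [0, 0, 0], 1], [[1, -0.6, 29], [0, 0, 0], 1]]'

```text
time: 6.0
ee_pos: [0.5513, 0.2478, 0.2006]
tcp_rot: [154.9, -0.0, 77.5]
wrist_force: [-0.7, -0.7, -1.5]
opening: 0.0206
grasp_force: 60.4
```

play_rows --increments '[[[0, 0, 1], [0, 0, 0], 1], [[0, 0, 2], [0, 0, 0], 1], [[0, 0, 2], [0, 0, 0], 1]]'

```text
time: 6.3
ee_pos: [0.5522, 0.2478, 0.1992]
tcp_rot: [154.9, -0.0, 77.5]
wrist_force: [-0.9, -0.1, -0.6]
opening: 0.0201
grasp_force: 60.6
```

play_rows --increments '[[[0, 0, 1], [0, 0, 0], 1], [[0, 0, 2], [0, 0, 0], 1], [[0, 0, 2], [0, 0, 0], 1]]'

```text
time: 6.6
ee_pos: [0.5525, 0.2479, 0.1992]
tcp_rot: [154.9, -0.1, 77.6]
wrist_force: [-13.0, 0.7, 12.1]
opening: 0.0202
grasp_force: 62.9
```

```bash
python3 go.py 1 0
```

```text
6.6 [552.5 247.9 199.2] [-13.    0.7  12.1] (array([-1.3, -0.6, -0.1]), array([ 0.2, -0.1, -0. ])) foot above mouth(mm), xyz: [ 0.6  1.3 -0.1]
```

play_rows --increments '[[[0, 0, -6], [0, 0, 0], 1], [[-1, 5, -14], [0, 0, 0], 1], [[-1, 18, -15], [0, 0, 0], 1], [[-1, 31, -15], [0, 0, 0], 1], [[-1, 39.4, -13], [0, 0, 0], 1], [[-1, 39.4, -9], [0, 0, 0], 1], [[-1, 39.4, -6], [0, 0, 0], 1], [[-1, 39.4, -4], [0, 0, 0], 1], [[-1, 39.4, -4], [0, 0, 0], 1]]'

```text
time: 7.5
ee_pos: [0.5856, 0.239, 0.2165]
tcp_rot: [155.0, 0.0, 77.5]
wrist_force: [-0.0, -0.2, -1.3]
opening: 0.0205
grasp_force: 60.5
```

```bash
python3 go.py 2 0
```

```text
7.5 [585.6 239.  216.5] [-0.  -0.2 -1.3] (array([0.2, 1. , 1.2]), array([ 0.1,  0. , -0. ])) foot above mouth(mm), xyz: [-1.  -0.2  1.2]
```

play_rows --increments '[[[0, 1, 0], [0, 0, 0], 1], [[0, 1, 1], [0, 0, 0], 1], [[0, 1, 2], [0, 0, 0], 1], [[0, 1, 3], [0, 0, 0], 1], [[0, 1, 3], [0, 0, 0], 1]]'

```text
time: 8.0
ee_pos: [0.5878, 0.2389, 0.2162]
tcp_rot: [154.9, -0.1, 77.5]
wrist_force: [-5.9, -0.1, 4.9]
opening: 0.0202
grasp_force: 61.6
```

```bash
python3 go.py 2 0
```

```text
8.0 [587.8 238.9 216.2] [-5.9 -0.1  4.9] (array([-0.1, -0.8, -0. ]), array([ 0.2, -0. , -0. ])) foot above mouth(mm), xyz: [ 0.8  0.1 -0. ]
```

play_rows --increments '[[[0, -0.8, 0], [0, 0, 0], 1], [[0, -0.8, 1], [0, 0, 0], 1], [[0, -0.8, 2], [0, 0, 0], 1], [[0, -0.8, 2], [0, 0, 0], 1]]'

```text
time: 8.4
ee_pos: [0.5878, 0.239, 0.216]
tcp_rot: [154.8, -0.1, 77.5]
wrist_force: [-15.8, -0.0, 16.8]
opening: 0.0202
grasp_force: 63.6
```

```bash
python3 go.py 2 0
```

```text
8.4 [587.8 239.  216. ] [-15.8  -0.   16.8] (array([-0.3, -0.8, -0.2]), array([ 0.3, -0.1, -0.1])) foot above mouth(mm), xyz: [ 0.8  0.3 -0.2]
```

play_rows --increments '[[[0, 0, -6], [0, 0, 0], 1], [[0, 5, -14], [0, 0, 0], 1], [[0, 18, -15], [0, 0, 0], 1], [[0, 31, -15], [0, 0, 0], 1], [[0, 40.6, -13], [0, 0, 0], 1], [[0, 40.6, -9], [0, 0, 0], 1], [[0, 40.6, -6], [0, 0, 0], 1], [[0, 40.6, -4.5], [0, 0, 0], 1], [[0, 40.6, -4.5], [0, 0, 0], 1]]'

```text
time: 9.3
ee_pos: [0.6218, 0.231, 0.2335]
tcp_rot: [155.0, 0.0, 77.5]
wrist_force: [-0.3, 0.2, -1.9]
opening: 0.0204
grasp_force: 60.5
```

```bash
python3 go.py 3 0
```

```text
9.3 [621.8 231.  233.5] [-0.3  0.2 -1.9] (array([0.2, 0.2, 1. ]), array([ 0.1,  0. , -0. ])) foot above mouth(mm), xyz: [-0.2 -0.2  1. ]
```

play_rows --increments '[[[0, 0.2, 1], [0, 0, 0], 1], [[0, 0.2, 2], [0, 0, 0], 1], [[0, 0.2, 3], [0, 0, 0], 1], [[0, 0.2, 4], [0, 0, 0], 1], [[0, 0.2, 5], [0, 0, 0], 1], [[0, 0.2, 5], [0, 0, 0], 1]]'

```text
time: 9.9
ee_pos: [0.624, 0.2308, 0.2314]
tcp_rot: [154.9, -0.1, 77.5]
wrist_force: [-10.5, -0.0, 7.4]
opening: 0.0205
grasp_force: 62.2
```

```bash
python3 go.py 3 0
```

```text
9.9 [624.  230.8 231.4] [-10.5  -0.    7.4] (array([-0. , -0.8, -1.8]), array([ 0.2, -0.1, -0. ])) foot above mouth(mm), xyz: [ 0.8  0.  -1.8]
```

play_rows --increments '[[[0, -1, 0], [0, 0, 0], 1], [[0, -1, 1], [0, 0, 0], 1], [[0, -1, 2], [0, 0, 0], 1], [[0, -1, 2], [0, 0, 0], 1]]'

```text
time: 10.3
ee_pos: [0.6238, 0.2311, 0.2303]
tcp_rot: [154.8, -0.1, 77.6]
wrist_force: [-15.9, 0.4, 14.2]
opening: 0.0205
grasp_force: 63.4
```

```bash
python3 go.py 3 0
```

```text
10.3 [623.8 231.1 230.3] [-15.9   0.4  14.2] (array([-0.3, -0.1, -2.7]), array([ 0.3, -0.1, -0. ])) foot above mouth(mm), xyz: [ 0.1  0.3 -2.7]
```

play_rows --increments '[[[0, -0.7, 0], [0, 0, 0], 1], [[0, -0.7, 1], [0, 0, 0], 1], [[0, -0.7, 1], [0, 0, 0], 1]]'

```text
time: 10.6
ee_pos: [0.6237, 0.2312, 0.23]
tcp_rot: [154.8, -0.1, 77.6]
wrist_force: [-18.1, 0.5, 19.4]
opening: 0.0202
grasp_force: 64.0
```

```bash
python3 go.py 3 0
```

```text
10.6 [623.7 231.2 230. ] [-18.1   0.5  19.4] (array([-0.3,  0.1, -2.9]), array([ 0.3, -0.1, -0.1])) foot above mouth(mm), xyz: [-0.1  0.3 -2.9]
```

play_rows --increments '[[[0, 1, -8], [0, 0, 0], 1], [[0, 5, -17], [0, 0, 0], 1], [[0, 18, -18], [0, 0, 0], 1], [[0, 31, -18], [0, 0, 0], 1], [[0, 41.6, -16], [0, 0, 0], 1], [[0, 41.6, -12], [0, 0, 0], 1], [[0, 41.6, -10], [0, 0, 0], 1], [[0, 41.6, -9], [0, 0, 0], 1], [[0, 41.6, -9], [0, 0, 0], 1]]'

```text
time: 11.5
ee_pos: [0.6569, 0.2233, 0.2516]
tcp_rot: [154.9, 0.0, 77.5]
wrist_force: [0.4, 0.3, -2.4]
opening: 0.0206
grasp_force: 60.4
```

```bash
python3 go.py 4 0; python3 slab.py pics/w_m4.png; python3 meas.py
```

```text
11.5 [656.9 223.3 251.6] [ 0.4  0.3 -2.4] (array([0.2, 0.1, 2.3]), array([ 0.2,  0. , -0. ])) foot above mouth(mm), xyz: [-0.1 -0.2  2.3]
[0.6569 0.2233 0.2516] [154.9475   0.015   77.5101]
[ 263  182   41   47 1491] [282.6955 204.3058] tool pct [[ 0.0291 -0.0096  0.0124]
 [ 0.0296 -0.0013  0.0399]
 [ 0.03    0.0079  0.0845]]
[ 254  239   61  150 7928] [284.4681 315.1352] tool pct [[-0.0176 -0.0099 -0.0278]
 [ 0.0124 -0.0002 -0.0266]
 [ 0.0298  0.0089 -0.0098]]
[ 254  239   61  150 7928] z top -0.026712589284969515 xy rect mm (cx,cy),(w,h),ang ((5.003467559814453, -0.5127601623535156), (50.58175277709961, 20.537330627441406), 1.1927822828292847)
 side: x med 0.029452695619318483 z range [-0.0174 -0.0045] y [-0.008   0.0084] dy/dz,dx/dz 0.4854832748797524 0.02500645939938875
```

play_rows --increments '[[[0, 0, 2], [0, 0, 0], 1], [[0, 0, 4], [0, 0, 0], 1], [[0, 0, 5], [0, 0, 0], 1], [[0, 0, 6], [0, 0, 0], 1], [[0, 0, 7], [0, 0, 0], 1], [[0, 0, 8], [0, 0, 0], 1], [[0, 0, 8], [0, 0, 0], 1]]'

```text
time: 12.25
ee_pos: [0.6606, 0.2226, 0.2448]
tcp_rot: [154.9, -0.0, 77.5]
wrist_force: [0.7, 0.0, -1.9]
opening: 0.0203
grasp_force: 60.4
```

```bash
python3 go.py 4 0
```

```text
12.25 [660.6 222.6 244.8] [ 0.7  0.  -1.9] (array([ 0.2, -0.5, -5.4]), array([ 0.2,  0. , -0. ])) foot above mouth(mm), xyz: [ 0.5 -0.2 -5.4]
```

play_rows --increments '[[[0, -0.4, 2], [0, 0, 0], 1], [[0, -0.4, 4], [0, 0, 0], 1], [[0, -0.4, 7], [0, 0, 0], 1], [[0, -0.4, 10], [0, 0, 0], 1], [[0, -0.4, 13], [0, 0, 0], 1], [[0, -0.4, 16], [0, 0, 0], 1], [[0, -0.4, 19], [0, 0, 0], 1], [[0, -0.4, 19], [0, 0, 0], 1]]'

```text
time: 13.05
ee_pos: [0.6681, 0.2208, 0.2269]
tcp_rot: [154.9, 0.0, 77.5]
wrist_force: [-0.7, 0.9, -1.6]
opening: 0.0205
grasp_force: 60.4
```

```bash
python3 go.py 4 0
```

```text
13.05 [668.1 220.8 226.9] [-0.7  0.9 -1.6] (array([  0.3,   0.1, -24.9]), array([ 0.2,  0. , -0. ])) foot above mouth(mm), xyz: [ -0.   -0.3 -24.9]
```

play_rows --increments '[[[0, 0, 3], [0, 0, 0], 1], [[0, 0, 6], [0, 0, 0], 1], [[0, 0, 9], [0, 0, 0], 1], [[0, 0, 12], [0, 0, 0], 1], [[0, 0, 15], [0, 0, 0], 1], [[0, 0, 17], [0, 0, 0], 1], [[0, 0, 18], [0, 0, 0], 1], [[0, 0, 19], [0, 0, 0], 1], [[0, 0, 20], [0, 0, 0], 1], [[0, 0, 20], [0, 0, 0], 1]]'

```text
time: 14.05
ee_pos: [0.6764, 0.2191, 0.2094]
tcp_rot: [154.9, -0.0, 77.5]
wrist_force: [-0.7, 0.5, -2.2]
opening: 0.0204
grasp_force: 60.4
```

```bash
python3 go.py 4 0
```

```text
14.05 [676.4 219.1 209.4] [-0.7  0.5 -2.2] (array([  0.1,  -0.1, -44.4]), array([ 0.2,  0. , -0.1])) foot above mouth(mm), xyz: [  0.3  -0.2 -44.4]
```

play_rows --increments '[[[0, 0, 1], [0, 0, 0], 1], [[0, 0, 2], [0, 0, 0], 1], [[0, 0, 3], [0, 0, 0], 1], [[0, 0, 3], [0, 0, 0], 1]]'

```text
time: 14.45
ee_pos: [0.6769, 0.2192, 0.2091]
tcp_rot: [154.9, -0.1, 77.6]
wrist_force: [-14.1, -0.3, 11.9]
opening: 0.0205
grasp_force: 62.8
```

```bash
python3 go.py 4 0
```

```text
14.45 [676.9 219.2 209.1] [-14.1  -0.3  11.9] (array([ -0.1,  -0.5, -44.8]), array([ 0.2, -0.1, -0. ])) foot above mouth(mm), xyz: [  0.7   0.1 -44.8]
```

play_rows --increments '[[[0, 0, -2], [0, 0, 0], 1], [[0, 0, -2], [0, 0, 0], 0.6], [[0, 0, -2], [0, 0, 0], 0.5], [[0, 0, -2], [0, 0, 0], 0.4], [[0, 0, -2], [0, 0, 0], 0.4], [[0, 0, -2], [0, 0, 0], 0.4], [[0, 0, -15], [0, 0, 0], 0.4], [[0, 0, -40], [0, 0, 0], 0.4], [[0, 0, -70], [0, 0, 0], 0.4], [[0, 0, -95], [0, 0, 0], 0.4], [[0, 0, -110], [0, 0, 0], 0.4], [[0, 0, -110], [0, 0, 0], 0.4], [[0, 0, -110], [0, 0, 0], 0.4]]'

```text
time: 15.75
ee_pos: [0.6321, 0.229, 0.3058]
tcp_rot: [154.9, -0.0, 77.5]
wrist_force: [0.5, 0.2, -0.5]
opening: 0.0513
grasp_force: 0.0
```

```bash
python3 slab.py pics/w_end.png; python3 meas.py; python3 go.py 4 0
python3 - <<'E'
from workcell import camera
import cv2
p,d=camera("side");cv2.imwrite("pics/side_end.png",p[:,:,::-1])
E
```

```text
[0.6321 0.229  0.3058] [154.9198  -0.0021  77.5144]
[ 262  155   31   73 1868] [277.7869 191.8164] tool pct [[ 0.0032 -0.0138  0.0788]
 [ 0.0245 -0.0047  0.0805]
 [ 0.0301  0.0042  0.174 ]]
[265 248  26  24 452] [279.3982 261.9535] tool pct [[-0.0314 -0.013   0.0787]
 [-0.025  -0.0033  0.08  ]
 [-0.0153  0.0034  0.0812]]
[ 262  155   31   73 1868] z top 0.0800327130554348 xy rect mm (cx,cy),(w,h),ang ((15.412731170654297, -4.932211875915527), (18.8410587310791, 29.470502853393555), 89.75448608398438)
 side: x med 0.029801596433459313 z range [0.0904 0.1827] y [-0.012   0.0048] dy/dz,dx/dz 0.03404360512917235 -0.0005579553767604536
[265 248  26  24 452] z top 0.07996327267097604 xy rect mm (cx,cy),(w,h),ang ((-22.794963836669922, -5.108545303344727), (17.10272789001465, 18.22488784790039), 89.84503173828125)
15.8 [632.1 228.8 304.9] [ 0.1 -0.1 -0.5] (array([ 0.3,  0.5, 61.4]), array([ 0.1,  0.1, -0. ])) foot above mouth(mm), xyz: [-0.6 -0.2 61.4]
```

View pics/side_end.png

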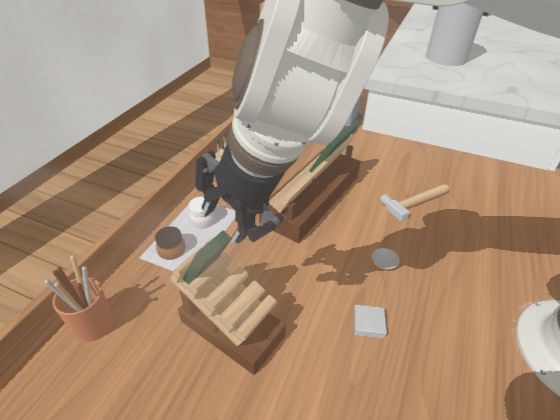

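View pics/w_end.png

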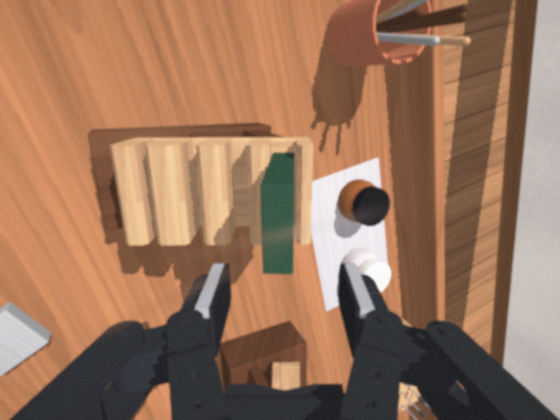

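The side view shows the slab in the slot farthest from the robot, at about (208,258), with the gripper clear of it. The wrist view shows its top end at about (278,220). It stands out 74.7 mm (75 mm expected), so it is fully down, and it is centred along the slot.

```bash
python3 -c "
from workcell import workorder
print(workorder.job_done())"
```

```text
the job is handed in; nothing more can be done
None
```

The lone slab measured about 21 mm thick; I set its foot on mouths 1, 2 and 3, each of which stopped it, then pushed it fully down into slot 4 at mid-length, let go and handed the job in at 15.8 s, without touching the other two slabs.

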